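# Fit the feed gear into the label dispenser and keep it pressed home

### The arm

A 6-joint arm with a two-finger parallel gripper is mounted at the origin on a cart in front of the work surface, level with it; the furniture and walls round the work are solid. World frame = base frame: x ahead of the robot, y to its left, z up, the work surface at z = 0. Lengths are in mm, angles in rad, forces in N, time in s.
With the tool pointing down it reaches from about 275 to 1000 mm from the base axis. Payload 8.4 kg.
Tool frame: the origin (TCP) lies at the very end of the fingers, on their centre line; the grasp point (between the pads) lies 19 mm behind it (r.pinch_z is the distance from the TCP to the grasp point, in mm); z points along the fingers, y is the line along which they close (so a half turn about z gives the same grasp; the last joint's range is limited). The gripper opens to 85 mm and grips with 20 to 120 N. Pads are 22 mm wide; open, the fingers measure 114 mm over their backs; the gripper's body (76 mm by 85 mm) begins 54 mm behind the grasp point. The pads swing forward as they close: fully open they stand 13 mm farther back than shut.
Start: joints at [1.183, 0.353, 1.633, -0, 1.155, -0.002], TCP at [235.186, 579.064, 195.981] pointing down, gripper open.
Joint ranges: [-2.63, 2.63], [-0.92, 2.1], [0.06, 2.66], [-1.3, 4.44], [0, 2.69], [-3.02, 3.02]. Speed limits (rad/s): [2.22, 2.22, 2.79, 3.14, 3.14, 3.14].

### API

Orientations are given as [roll, pitch, yaw] about the fixed x, y, z axes, in that order (R = Rz(yaw) Ry(pitch) Rx(roll)).
In Python, from rig import r gives the robot as it stands.
- The arm moves only by the tool carry_out, never from a script. Its argument "series" is a list of rows, each a list of 7 numbers: the turn, a rotation vector about the tool's x, y, z as a fraction of full scale, then the shift along the tool's x, y, z as a fraction of full scale, then the gripper command: -1 is fully open, 1 is shut, values between are in proportion. A call has 1 to 8 rows; each row is the pose to reach, as a shift and turn from the pose commanded when the call began, along the tool's axes at that moment, turning the shorter way round; what a row does not reach only later rows make up. Full scale, the value 1, is 0.25 m for a shift and pi rad for a turn. A row lasts 1/8 s, in which the tool goes at most 62.5 mm and 10.7 degrees, less where a joint would pass 70% of its speed; a pose out of reach is approached as far as the arm can. A call with a number of a shift or a turn outside -1 to 1 is refused whole. A call with a gripper value outside its range is refused whole. The fingers move at their own pace and stop on an object; "force" is the grip in N (left out, the last holds). Time passes only in rows, so rows that repeat a pose let the fingers close. It gives the time, the measured TCP pose, the force, the opening and the grip force at its end, in the units of the state.
- r.sense(): the state, without advancing time (a new reading comes with each control period).
- r.grab_frame(name): name is "scene" or "top"; returns the picture (400x640x3 uint8, red, green, blue); there is no depth.
- r.get_calibration(name): a dict with "K" (3x3 intrinsics, pixels), "pose" (4x4, takes a point from camera to world coordinates). Camera axes: x right, y up, looking along -z (the intrinsics and any distortion apply to the point x, -y, -z); pixel columns grow to the right and rows downward; lengths in mm; the calibration is good to about 2 mm. A picture is of the moment at which its call begins. get_calibration takes no time and is no camera call.
- r.sign_off(): hands the job in; it is judged then, once.
Trained networks look in the newest picture that a camera, given by its name, has taken for a name from the list of things; names that differ only in an ending like _2 or _b are one class to them, and where a whole thing is asked for, a point or a joint stands for the part that bears it (a point fixed in the world has none). Each returns a list of dicts, best first, with "score" (0 to 1); they miss things now and then, are a little off and sometimes report something else, mostly with a low value. They report only what shows in the picture. A call takes as long as a camera call. They do not tell look-alikes from the thing itself.
- r.silhouettes(camera, label): "region" (400x640 bool, what is visible of it) and "position" ([row, column] in pixels, amid what is visible of it).
The state is a dict: "clock": time; "qpos": joint angles; "qvel": joint speeds; "joint_efforts": joint torques, N m; "eef_pos": TCP position; "tcp_rot": TCP orientation; "contact_force": force on the tool from outside, world axes, zero at the start; "wrist_torque": the same for the moment, N m; "opening": opening from 0.0 (shut) to 1.0 (fully open); "grasp_force": force on a finger pad.
Only numpy, scipy, OpenCV 4.12 (cv2) and the standard library are available. Lean on these libraries where they do the work, as an engineer would, in place of code of your own. Each camera call takes 0.05 s, during which the arm holds its last target. There are 200 camera calls.

### The job

Take the orange feed gear out of its blue stand and fit it to the label dispenser: turn it until the cross-shaped splines of its stem line up with the slots of the brass hub in the dispenser's top, then slide it fully home against the spring pin, until the gear sits flat on the hub. The spring would push it up again, so finish while still holding the gear pressed fully home: do not let go. Leave the other things on the desk where they are.

Things in the scene. Friction and masses are not known exactly. Their poses are not given: they have to be found in the camera images.
- gear: loose orange gear with a steel stem below and a square knob on top, 120 g, 79 mm tall; origin at the centre of the stem's lower end, z up. Stem 24 mm long with four splines along the gear's +x, -x, +y, -y, each 8 mm thick, 26 mm across tip to tip, lower edges rounded (radius 4 mm). Disc 66 mm wide, from 24 to 34 mm above the origin; at the start it rests on the stand's rim, the stem hanging inside
- gear_knob (a point): centre of the gear's black knob, 28 x 28 mm and 45 mm tall, 56.5 mm above the stem's lower end, 22.5 mm above the disc's upper face. Axes as the gear's: the knob's sides are square to x and y, so the splines point at the middles of its sides (white cross on its top). Quarter turns are all alike. With the gear fully home this point lies 32.5 mm above hub_mouth
- gear_stand: fixed blue cup stand, 52 mm wide on an 80 mm foot, 34 mm tall, 38 mm wide inside; origin at the centre of its underside on the table. The gear must be lifted at least 24 mm for its stem to come out
- hub_mouth (a point): centre of the mouth of the hub's cross-shaped socket, in the hub's top face, 54 mm above the table; x and y point along its slots, z up. Slots 11 mm wide, 29 mm from end to end, 44 mm deep. With the gear fully home its disc rests on this face, the stem 24 mm inside
- drive_hub: brass drive hub in the dispenser's top, 48 mm wide, 4 mm proud of it; origin on its axis, 44 mm below the mouth. Its motor holds it (about 0.8 Nm to turn it) at the angle where it stopped, which differs each time
- eject_pin (a joint): spring pin in the middle of the socket, m pushed down: 0 = up, its top 12 mm below the hub's mouth; 0.012 = gear fully home. Its spring pushes up with about 4 N at the first touch and 10 N at home, and lifts the gear again if it is let go
- dispenser: fixed white label dispenser, 200 mm along its x, 110 mm along its y, flat top 50 mm above the table; origin at the centre of its underside on the table. The hub's axis is at x = -45 mm, towards its front. The paper label roll between two grey cheeks stands at the back, between x = 40 and 96 mm, up to 107 mm above the table
- jar_teal: bystander: teal round screw-lid jar, 86 mm wide, 52 mm tall; origin at its underside
- stapler: bystander: black stapler, 132 x 34 x 51 mm; origin at its underside
- marker_blue: bystander: blue and white felt marker lying flat, 18 x 128 x 20 mm, long along its y; origin at its underside
- hole_punch: bystander: black two-hole punch, 93 x 105 x 69 mm; origin at its underside
- jar_t5: bystander: black round screw-lid jar, 90 mm wide, 54 mm tall; origin at its underside
Not all that is in view belongs to the job. Of the things shaped like the gear, the orange one is meant.

How it is judged (in metres and radians):
On the way, in this order (a step that is already met when the one before it is completed fails the run):
1. the gear is lifted clear of its stand (z of gear_knob in the frame of gear_stand above 0.092 m and horizontal distance between gear_knob and hub_mouth above 0.05 m), for 0.1 s.
2. the gear is meshed with the hub and pressed fully home (z of gear_knob in the frame of hub_mouth below 0.0345 m and horizontal distance between gear_knob and hub_mouth below 0.005 m and angle between gear_knob's own z axis and vertical below 0.08 rad and (angle between the x axis of gear_knob and the x axis of hub_mouth, either way round below 0.15 rad or angle between the x axis of gear_knob and the y axis of hub_mouth, either way round below 0.15 rad) and value of joint eject_pin above 0.01 m and contact force between any of the fingers, the arm and gear above 2 N), for 0.2 s.
At the end, for the whole second after the job is handed in: The robot still presses the gear home (touching it with over 2 N): upright within 0.08 rad, axis within 5 mm of the hub's, splines within 0.15 rad of the slots (any quarter turn), disc within 2 mm of the hub's face, pin pushed down at least 10 mm (all of step 2); the arm keeps its last pose, push and grip.
It fails at once if a bystander is moved by more than 30 mm (distance of any of jar_teal, stapler, marker_blue, hole_punch, jar_t5 from where it was at the start of the episode above 0.03 m).
It also fails if it takes over 38 s, if anything falls off the work surface, if the arm or the gripper's body presses on something with over 40 N, if the wrist force passes 120 N, or if a joint passes its speed limit or range.

## Working session

There is one attempt and no reset: what is moved stays moved. The work goes in short steps, Python scripts to look and compute and a tool call to move; the robot and the scene stay as the last step left them, time stands still between calls to the robot, and variables do not carry over. Pictures are saved under pics/ and viewed, at most 10 in all, crops included, and the job is handed in when it is done.

Besides the shell and the picture viewer there is one more tool, called in YAML: its name, and indented under it one key for each argument. carry_out: Moves the arm, as the interface text tells. Its arguments: {"type":"object","properties":{"series":{"type":"array"},"force":{"type":"number"}},"required":["series"]}

```bash
mkdir -p pics
python3 - <<'E'
from rig import r
import cv2
for n in ("scene","top"):
    im=r.grab_frame(n); cv2.imwrite(f"pics/{n}0.png",im[:,:,::-1])
    c=r.get_calibration(n); print(n,{k:(v.round(3).tolist() if hasattr(v,'round') else v) for k,v in c.items()})
    for l in ("gear","gear_stand","drive_hub","dispenser"):
        print(l,[(round(d["score"],2),d["position"],int(d["region"].sum())) for d in r.silhouettes(n,l)])
s=r.sense(); print(s)
E
```

```text
scene {'K': [[504.468, 0.0, 315.012], [0.0, 504.468, 197.524], [0.0, 0.0, 1.0]], 'pose': [[0.9, 0.235, -0.368, 38.696], [-0.436, 0.467, -0.769, -929.096], [-0.009, 0.852, 0.523, 859.935], [0.0, 0.0, 0.0, 1.0]]}
gear [(0.94, [249.4, 357.2], 412), (0.89, [230.7, 383.5], 422), (0.82, [266.9, 316.3], 555), (0.66, [246.4, 407.7], 464)]
gear_stand [(0.68, [265.6, 355.1], 339)]
drive_hub [(0.7, [207.3, 285.3], 105), (0.51, [251.5, 354.8], 445)]
dispenser [(0.63, [207.9, 300.0], 2600)]
top {'K': [[498.56, 0.0, 319.22], [0.0, 498.56, 191.929], [0.0, 0.0, 1.0]], 'pose': [[0.077, 0.976, -0.206, 352.091], [-0.997, 0.076, -0.016, 238.962], [0.0, 0.206, 0.978, 1246.535], [0.0, 0.0, 0.0, 1.0]]}
gear [(0.69, [157.1, 408.4], 503), (0.66, [251.7, 429.0], 537)]
gear_stand [(0.73, [213.4, 423.0], 265), (0.62, [203.9, 430.9], 521)]
drive_hub [(0.72, [230.4, 315.7], 303), (0.5, [278.9, 207.8], 757)]
dispenser [(0.8, [216.7, 318.2], 4108), (0.42, [231.1, 314.1], 293)]
{'clock': 0.5, 'qpos': array([ 1.18261600e+00,  3.53062660e-01,  1.63341985e+00,  1.63421912e-06,
        1.15515825e+00, -2.40474543e-03]), 'qvel': array([ 0.00035762, -0.00060783,  0.00077892,  0.00093228,  0.00012779,
        0.00010856]), 'joint_efforts': array([ 3.23338272e-04, -6.04703307e+01, -3.42180347e+01,  1.34296542e-05,
        2.15384352e-03, -1.37876825e-05]), 'eef_pos': array([235.17554591, 579.0651125 , 195.93329689]), 'tcp_rot': array([-3.14154455e+00, -1.61073171e-06,  2.75581641e+00]), 'contact_force': array([-0.0783879 , -0.72057029, -0.88642873]), 'wrist_torque': array([ 0.02846434, -0.05675913, -0.01832521]), 'grasp_force': 0.0, 'opening': 1.0040845350802512}
```

View pics/top0.png

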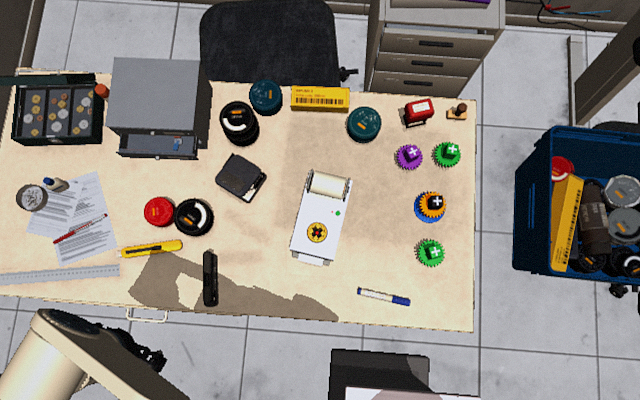

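View pics/scene0.png

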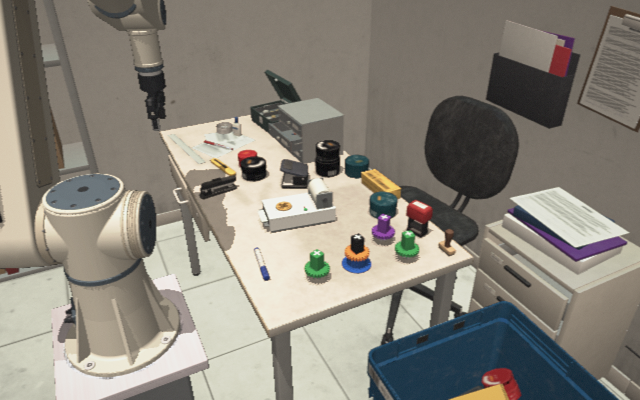

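Look-alikes in the top picture: purple (409,157), green (447,154), green (430,252) and orange on a blue stand (430,206). By the description I choose the orange one. Next is a close crop of it and the hub, at (316,232).

```bash
cat > h.py <<'E'
import numpy as np, cv2
from rig import r
def pix2w(cam,u,v,z):
    c=r.get_calibration(cam);P=c["pose"];d=np.linalg.inv(c["K"])@[u,v,1];d=P[:3,:3]@(d*[1,-1,-1]);o=P[:3,3]
    return o+d*(z-o[2])/d[2]
def w2pix(cam,p):
    c=r.get_calibration(cam);P=c["pose"];q=P[:3,:3].T@(np.array(p)-P[:3,3]);q=c["K"]@(q*[1,-1,-1]);return q[:2]/q[2]
def stack(cam,n=8):
    return np.mean([r.grab_frame(cam).astype(float) for _ in range(n)],0).astype(np.uint8)
def crop(im,u,v,h,k): 
    return cv2.resize(im[v-h:v+h,u-h:u+h],None,fx=k,fy=k,interpolation=cv2.INTER_CUBIC)
E
python3 - <<'E'
from h import *
t=stack("top",4); s=stack("scene",2)
cv2.imwrite("top.png",t[:,:,::-1]);cv2.imwrite("scene.png",s[:,:,::-1])
a=np.hstack([crop(t,432,206,20,10),crop(t,317,232,20,10)])
b=np.hstack([crop(s,357,250,20,5),crop(s,285,207,20,5)])
b=cv2.copyMakeBorder(b,0,0,0,400,cv2.BORDER_CONSTANT)
cv2.imwrite("pics/c1.png",np.vstack([a,b])[:,:,::-1])
# rough
print("knob top",pix2w("top",435,202,113-2.),"stand?",pix2w("top",428,207,44),"hub",pix2w("top",317,232,54))
E
```

```text
knob top [587.83671218 -11.92078096 111.        ] stand? [587.94723812  -9.99757182  44.        ] hub [504.28216031 256.11602294  54.        ]
```

View pics/c1.png

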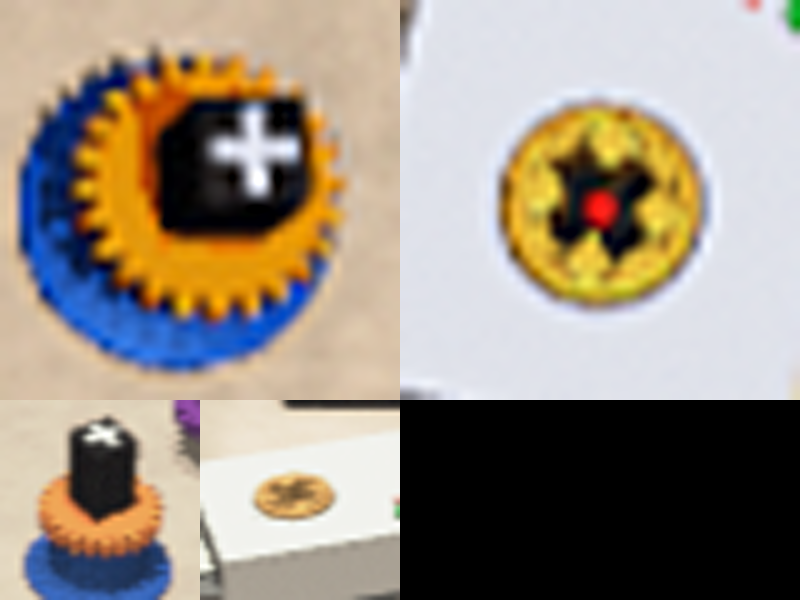

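The crop confirms the orange gear, on its blue stand: its cross is at about (437,200) px, roughly square to the image. The hub is at about (317,232) with a rotated dark cross and a red pin. I'll fit both by template.

```bash
cat > fit.py <<'E'
from h import *
def crosspoly(cx,cy,a,L,w,z,cam):
    l,w=L/2,w/2
    p=np.array([[l,w],[w,w],[w,l],[-w,l],[-w,w],[-l,w],[-l,-w],[-w,-w],[-w,-l],[w,-l],[w,-w],[l,-w]])
    R=np.array([[np.cos(a),-np.sin(a)],[np.sin(a),np.cos(a)]]);p=p@R.T+[cx,cy]
    return np.array([w2pix(cam,[*q,z]) for q in p])
def raster(poly,u0,v0,h,S=8):
    m=np.zeros((2*h*S,2*h*S),np.uint8)
    q=((poly-[u0-h,v0-h]+.5)*S-.5)
    cv2.fillPoly(m,[np.round(q*16).astype(np.int32)],255,shift=4)
    return cv2.resize(m,(2*h,2*h),interpolation=cv2.INTER_AREA)/255.
def fit(img,cam,u0,v0,h,z,L,w,span=4,mask=None):
    g=img[v0-h:v0+h,u0-h:u0+h].astype(float)
    W=np.ones_like(g) if mask is None else mask
    c0=pix2w(cam,u0,v0,z)[:2]; best=[]
    def sc(cx,cy,a,w,L):
        m=cv2.GaussianBlur(raster(crosspoly(cx,cy,a,L,w,z,cam),u0,v0,h),(0,0),.5)
        mm=m-np.average(m,weights=W);gg=g-np.average(g,weights=W)
        return (W*mm*gg).sum()/np.sqrt((W*mm*mm).sum()*(W*gg*gg).sum())
    for a in np.radians(np.arange(-45,45,3)):
        for dx in np.arange(-span,span+1,2):
            for dy in np.arange(-span,span+1,2): best.append((sc(c0[0]+dx,c0[1]+dy,a,w,L),c0[0]+dx,c0[1]+dy,a))
    b=max(best)
    from scipy.optimize import minimize
    o=minimize(lambda x:-sc(x[0],x[1],x[2]/20,w,L),[b[1],b[2],b[3]*20],method="Nelder-Mead",options=dict(initial_simplex=np.array([[b[1],b[2],b[3]*20]]*4)+np.array([[0,0,0],[2,0,0],[0,2,0],[0,0,1.]])))
    return o.x[0],o.x[1],np.degrees(o.x[2]/20),-o.fun
E
python3 - <<'E'
from fit import *
t=cv2.imread("top.png")[:,:,::-1].astype(float); s=cv2.imread("scene.png")[:,:,::-1].astype(float)
mn=t.min(2)
u0,v0,h=437,200,6
for L,w in((22,6),(20,5)): print("knob top",fit(mn,"top",u0,v0,h,89,L,w))
# scene knob cross: white region
g=s.min(2); print("knob scene",fit(g,"scene",357,236,5,89,22,6))
# hub disc: gold mask -> centroid
for cam,im,u,v,h in(("top",t,317,232,13),("scene",s,284,206,12)):
    c=im[v-h:v+h,u-h:u+h]; m=((c[...,0]-c[...,2]>50)|(c.max(2)<110)).astype(np.uint8)
    n,l,st,ce=cv2.connectedComponentsWithStats(m); k=1+np.argmax(st[1:,4])
    hull=cv2.convexHull(cv2.findContours((l==k).astype(np.uint8),0,1)[0][0]); M=cv2.moments(hull)
    uc,vc=M["m10"]/M["m00"]+u-h,M["m01"]/M["m00"]+v-h
    print("hub",cam,(uc,vc),pix2w(cam,uc,vc,54),st[k])
u,v,h=317,232,13
yy,xx=np.mgrid[v-h:v+h,u-h:u+h]; W=((xx-u)**2+(yy-v)**2<8.0**2).astype(float)
g=t[...,1].copy(); red=(t[...,0]-t[...,1]>90)&(t[...,1]<100); g[red]=20
for z in (54,48): print("hub cross",z,fit(255-g,"top",u,v,h,z,29,11,4,W))
# dispenser orientation, rough
c=r.silhouettes("top","dispenser")[0]["region"].astype(np.uint8)
p=cv2.findContours(c,0,1)[0]; p=max(p,key=cv2.contourArea)[:,0]
q=np.array([pix2w("top",a,b,50)[:2] for a,b in p],np.float32); print("disp",cv2.minAreaRect(q))
E
```

```text
Traceback (most recent call last):
  File "fit.py", line 22, in fit
    for dy in np.arange(-span,span+1,2): best.append((sc(c0[0]+dx,c0[1]+dy,a,w,L),c0[0]+dx,c0[1]+dy,a))
                                                      ~~^^^^^^^^^^^^^^^^^^^^^^^^^
  File "fit.py", line 17, in sc
    m=cv2.GaussianBlur(raster(crosspoly(cx,cy,a,L,w,z,cam),u0,v0,h),(0,0),.5)
                              ~~~~~~~~~^^^^^^^^^^^^^^^^^^^
  File "fit.py", line 6, in crosspoly
    return np.array([w2pix(cam,[*q,z]) for q in p])
                     ~~~~~^^^^^^^^^^^^
  File "h.py", line 7, in w2pix
    c=r.get_calibration(cam);P=c["pose"];q=P[:3,:3].T@(np.array(p)-P[:3,3]);q=c["K"]@(q*[1,-1,-1]);return q[:2]/q[2]
ValueError: time passes only in moves, steps and waits
```

```bash
sed -i 's/^def pix2w/import functools\n@functools.lru_cache\ndef cal(n): return r.get_calibration(n)\ndef pix2w/; s/c=r.get_calibration(cam)/c=cal(cam)/' h.py
cat > m.py <<'E'
from fit import *
t=cv2.imread("top.png")[:,:,::-1].astype(float); s=cv2.imread("scene.png")[:,:,::-1].astype(float)
mn=t.min(2)
u0,v0,h=437,200,6
for L,w in((22,6),(20,5)): print("knob top",fit(mn,"top",u0,v0,h,89,L,w))
g=s.min(2); print("knob scene",fit(g,"scene",357,236,5,89,22,6))
for cam,im,u,v,h in(("top",t,317,232,13),("scene",s,284,206,12)):
    c=im[v-h:v+h,u-h:u+h]; m=((c[...,0]-c[...,2]>50)|(c.max(2)<110)).astype(np.uint8)
    n,l,st,ce=cv2.connectedComponentsWithStats(m); k=1+np.argmax(st[1:,4])
    hull=cv2.convexHull(cv2.findContours((l==k).astype(np.uint8),0,1)[0][0]); M=cv2.moments(hull)
    uc,vc=M["m10"]/M["m00"]+u-h,M["m01"]/M["m00"]+v-h
    print("hub",cam,(uc,vc),pix2w(cam,uc,vc,54),st[k])
u,v,h=317,232,13
yy,xx=np.mgrid[v-h:v+h,u-h:u+h]; W=((xx-u)**2+(yy-v)**2<8.0**2).astype(float)
g=t[...,1].copy(); red=(t[...,0]-t[...,1]>90)&(t[...,1]<100); g[red]=20
for z in (54,48): print("hub cross",z,fit(255-g,"top",u,v,h,z,29,11,4,W))
c=r.silhouettes("top","dispenser")[0]["region"].astype(np.uint8)
p=cv2.findContours(c,0,1)[0]; p=max(p,key=cv2.contourArea)[:,0]
q=np.array([pix2w("top",a,b,50)[:2] for a,b in p],np.float32); print("disp",cv2.minAreaRect(q))
E
python3 m.py
```

```text
knob top (np.float64(596.4111047058902), np.float64(-21.085823873280972), np.float64(5.113872528809705), np.float64(0.9160362414924824))
knob top (np.float64(596.4393986657324), np.float64(-21.430536218466038), np.float64(6.211876553050337), np.float64(0.9316954243591061))
knob scene (np.float64(594.6196658869567), np.float64(-17.554880475441486), np.float64(7.500287031504151), np.float64(0.4870731278497987))
hub top (316.48361581920904, 232.01920903954803) [504.13985508 257.34995866  54.        ] [  3   3  20  21 313]
hub scene (283.2636815920398, 205.81094527363183) [499.92473304 255.4200552   54.        ] [  4   8  16   9 116]
hub cross 54 (np.float64(504.7810231445056), np.float64(257.222972385812), np.float64(38.87300795944887), np.float64(0.9389379328396781))
hub cross 48 (np.float64(505.4708823575869), np.float64(257.368576721668), np.float64(38.37132976108822), np.float64(0.9392212773376833))
disp ((541.3236083984375, 251.06443786621094), (110.52595520019531, 224.82754516601562), 80.78858947753906)
```

```bash
cat > go.py <<'E'
import sys,numpy as np
from rig import r
from scipy.spatial.transform import Rotation as R
def rowto(p,yaw,s=None):
    s=s or r.sense(); A=R.from_euler("xyz",s["tcp_rot"]); B=R.from_euler("xyz",[np.pi,0,np.radians(yaw)])
    return np.round(np.r_[(A.inv()*B).as_rotvec()/np.pi, A.inv().apply(np.array(p)-s["eef_pos"])/250],4)
if __name__=="__main__":
    a=list(map(float,sys.argv[1:])); s=r.sense()
    print({k:np.round(s[k],3).tolist() for k in("clock","qpos","eef_pos","tcp_rot","contact_force","opening","grasp_force")})
    for i in range(0,len(a),4): print(rowto(a[i:i+3],a[i+3],s).tolist())
E
python3 go.py 360 370 190 126.5  596.2 -20.5 190 96
```

```text
{'clock': 0.85, 'qpos': [1.183, 0.353, 1.633, 0.0, 1.155, -0.002], 'eef_pos': [235.183, 579.063, 195.984], 'tcp_rot': [-3.142, -0.0, 2.756], 'contact_force': [0.298, 0.479, 0.733], 'opening': 0.999, 'grasp_force': 0.0}
[-0.0, -0.0, 0.1744, -0.7773, -0.5869, 0.0239]
[-0.0, -0.0, 0.3439, -2.2404, -1.6786, 0.0239]
```

carry_out:
  series:
    - [0,0,0.2,-1,-0.75,0,-1]
    - [0,0,0.2,-1,-0.75,0,-1]
    - [0,0,0.2,-1,-0.75,0,-1]
    - [0,0,0.2,-1,-0.75,0,-1]
    - [0,0,0.2,-1,-0.75,0,-1]
    - [0,0,0.2,-1,-0.75,0,-1]
    - [0,0,0.2,-1,-0.75,0,-1]

```text
clock: 1.72
eef_pos: [396.4, 311.5, 196.2]
tcp_rot: [3.141, -0.0, 2.126]
contact_force: [0.7, 0.6, -0.2]
opening: 1.002
grasp_force: 0.0
```

```bash
python3 go.py 596.2 -20.5 190 96 560 40 190 96
```

```text
{'clock': 1.725, 'qpos': [0.663, 0.164, 1.887, 0.0, 1.09, 0.107], 'eef_pos': [396.382, 311.464, 196.166], 'tcp_rot': [3.141, -0.0, 2.126], 'contact_force': [0.663, 0.612, -0.215], 'opening': 1.002, 'grasp_force': 0.0}
[0.0001, -0.0002, 0.1435, -1.5497, -0.0211, 0.0239]
[0.0001, -0.0002, 0.1435, -1.2677, -0.0165, 0.024]
```

carry_out:
  series:
    - [0,0,0.14,-1,-0.02,0.02,-1]
    - [0,0,0.14,-1,-0.02,0.02,-1]
    - [0,0,0.14,-1,-0.02,0.02,-1]
    - [0,0,0.14,-1,-0.02,0.02,-1]
    - [0,0,0.14,-1,-0.02,0.02,-1]
    - [0,0,0.14,-1,-0.02,0.02,-1]

```text
clock: 2.48
eef_pos: [523.8, 97.7, 190.7]
tcp_rot: [-3.141, -0.001, 1.688]
contact_force: [-0.7, 0.1, -0.8]
opening: 0.995
grasp_force: 0.0
```

```bash
python3 go.py 596.2 -20.5 120 96
```

```text
{'clock': 2.475, 'qpos': [0.181, 0.216, 1.835, 0.001, 1.091, 0.063], 'eef_pos': [523.78, 97.651, 190.708], 'tcp_rot': [-3.141, -0.001, 1.688], 'contact_force': [-0.682, 0.079, -0.845], 'opening': 0.995, 'grasp_force': 0.0}
[-0.0002, -0.0002, 0.0041, -0.5035, 0.2325, 0.2824]
```

carry_out:
  series:
    - [0,0,0.004,-0.5035,0.2325,0.2,-1]
    - [0,0,0.004,-0.5035,0.2325,0.28,-1]
    - [0,0,0.004,-0.5035,0.2325,0.28,-1]
    - [0,0,0.004,-0.5035,0.2325,0.28,-1]
    - [0,0,0.004,-0.5035,0.2325,0.42,-1]
    - [0,0,0.004,-0.5035,0.2325,0.56,-1]
    - [0,0,0.004,-0.5035,0.2325,0.56,-1]

```text
clock: 3.35
eef_pos: [594.2, -19.4, 49.6]
tcp_rot: [-3.137, -0.001, 1.677]
contact_force: [-0.5, 0.2, 0.9]
opening: 1.003
grasp_force: 0.0
```

```bash
python3 go.py 596.2 -20.5 50 96
python3 - <<'E'
from h import *
s=stack("scene",1); t=stack("top",1)
cv2.imwrite("pics/c2.png",np.hstack([crop(s,357,235,40,5),crop(t,432,206,40,5)])[:,:,::-1])
E
```

```text
{'clock': 3.35, 'qpos': [-0.035, 0.481, 1.809, 0.001, 0.855, -0.142], 'eef_pos': [594.196, -19.421, 49.635], 'tcp_rot': [-3.137, -0.001, 1.677], 'contact_force': [-0.502, 0.154, 0.926], 'opening': 1.003, 'grasp_force': 0.0}
[-0.0014, -0.0003, 0.0006, -0.0051, 0.0075, -0.0015]
```

View pics/c2.png

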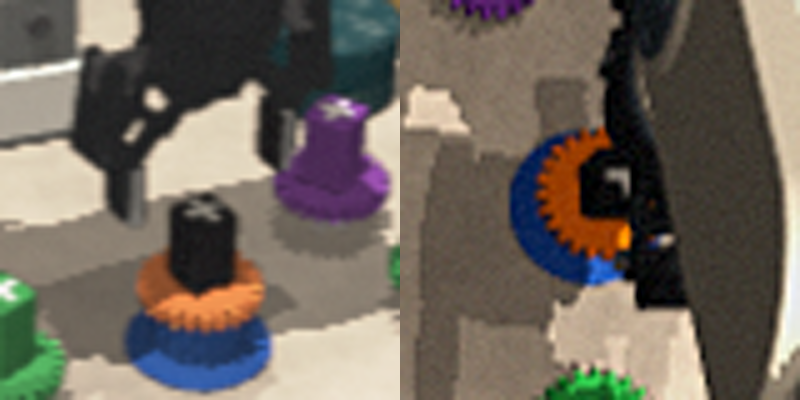

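Run:
```python
from h import *
for z in(63,89,110):
  for dx in(-45,0,45): print(z,dx,w2pix("scene",[594+dx,-19+0.1*dx,z]).round(1),w2pix("top",[594+dx,-19+.1*dx,z]).round(1))
s=r.sense();print(s["clock"],s["eef_pos"],s["qvel"].round(3))
```

```text
63 -45 [342.7 250.2] [434.8 222. ]
63 0 [356.9 244.5] [433.5 203.4]
63 45 [370.8 239.1] [432.2 185.2]
89 -45 [342.9 242.1] [437.3 220.4]
89 0 [357.3 236.5] [436.  201.4]
89 45 [371.3 231.1] [434.6 182.8]
110 -45 [343.  235.4] [439.4 219. ]
110 0 [357.6 229.8] [438.  199.7]
110 45 [371.7 224.5] [436.7 180.8]
3.45 [596.79898278 -20.22460282  52.25375508] [-0.011 -0.018 -0.017 -0.002 -0.004 -0.002]
```

Run:
```python
from h import *
s=stack("scene",1); t=stack("top",1)
cv2.imwrite("pics/c3.png",np.hstack([crop(s,357,235,40,5),crop(t,432,206,40,5)])[:,:,::-1])
s=r.sense();print(s["clock"],s["eef_pos"],s["contact_force"])
```

```text
3.55 [597.71196684 -20.95638693  52.93113495] [-0.64894715  0.7362509  -0.09105613]
```

View pics/c3.png

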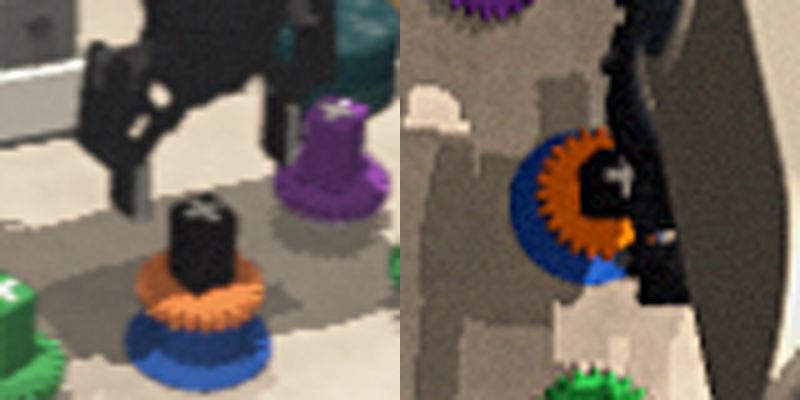

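The gripper appears about 11 px too high in the scene view and too far right in the top view, compared with the projected reading. I'll check that by triangulation and against the first pictures before closing.

Run:
```python
from h import *
from scipy.optimize import least_squares
def tri(ps,pt): 
    o=least_squares(lambda x:np.r_[w2pix("scene",x)-ps,w2pix("top",x)-pt],[594,-20,60]);return o.x.round(1),o.fun.round(1)
print("L tip",tri([344,238.6],[444,226])); print("tcp0 scene",w2pix("scene",[235,579,209]), w2pix("top",[235,579,209]))
print("knob",tri([357.5,236.8],[437.2,200.4]))
for d in r.silhouettes("scene","gear")[:4]:print(d["position"])
t=stack("top",1);s=stack("scene",1)
A=cv2.imread("pics/scene0.png");a=crop(A,155,110,40,5)
cv2.imwrite("pics/c4.png",np.hstack([a,crop(t,470,200,60,400//120)[:,:,::-1] if 0 else cv2.resize(t[140:260,410:530],(400,400),interpolation=2)[:,:,::-1]]))
```

```text
L tip (array([538.3, -36.3, 109.9]), array([-2.3,  0.6,  0.9, -2. ]))
tcp0 scene [162.43556192 134.55639694] [145.07538529 343.31161765]
knob (array([595.2, -21.2,  89.6]), array([ 0.6, -0.2, -0.2,  0.5]))
[251.0, 358.2]
[244.8, 409.8]
[228.8, 384.1]
[268.8, 316.6]
```

View pics/c4.png

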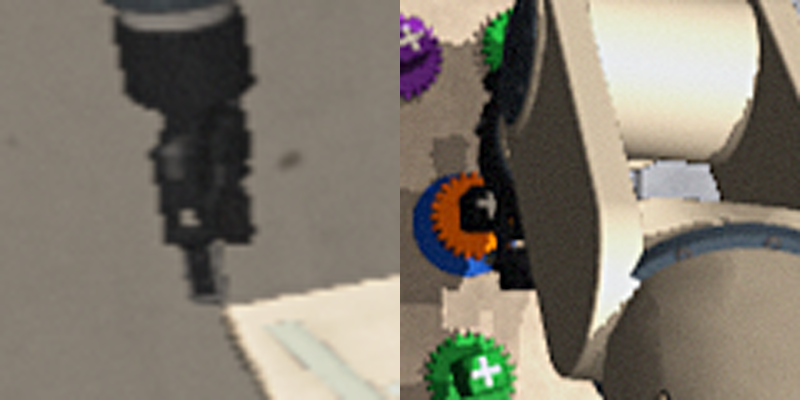

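The readings and pictures disagree by about 35 mm in height. I'll lower 25 mm (safe under both hypotheses) and look again, with the reported position drawn in.

carry_out:
  series:
    - [0,0,0,0,0,0.05,-1]
    - [0,0,0,0,0,0.1,-1]
    - [0,0,0,0,0,0.1,-1]
    - [0,0,0,0,0,0.1,-1]

```text
clock: 4.2
eef_pos: [596.3, -21.9, 25.6]
tcp_rot: [-3.141, -0.0, 1.675]
contact_force: [0.0, -0.1, 0.0]
opening: 0.999
grasp_force: 0.0
```

Run:
```python
from h import *
s=stack("scene",1).copy(); t=stack("top",1).copy(); S=r.sense(); print(S["clock"],S["eef_pos"],S["tcp_rot"],S["qpos"])
from scipy.spatial.transform import Rotation as R
A=R.from_euler("xyz",S["tcp_rot"]); out=[]
for cam,im,u,v in(("scene",s,357,230),("top",t,440,206)):
    h,k=40,5; c=crop(im,u,v,h,k)
    for y0,y1 in((-57,-43),(43,57)):
        q=[w2pix(cam,S["eef_pos"]+A.apply([x,y,-13])) for x,y in((-11,y0),(11,y0),(11,y1),(-11,y1))]
        q=((np.array(q)-[u-h,v-h]+.5)*k).astype(int); cv2.polylines(c,[q],True,(255,0,0),1)
    out.append(c)
cv2.imwrite("pics/c5.png",np.hstack(out)[:,:,::-1])
```

```text
4.3 [596.72401884 -21.91635045  26.13207975] [3.14134174e+00 4.16126205e-05 1.67499881e+00] [-3.92199469e-02  5.16032004e-01  1.81809009e+00 -7.36764969e-06
  8.07216272e-01 -1.43417337e-01]
```

View pics/c5.png

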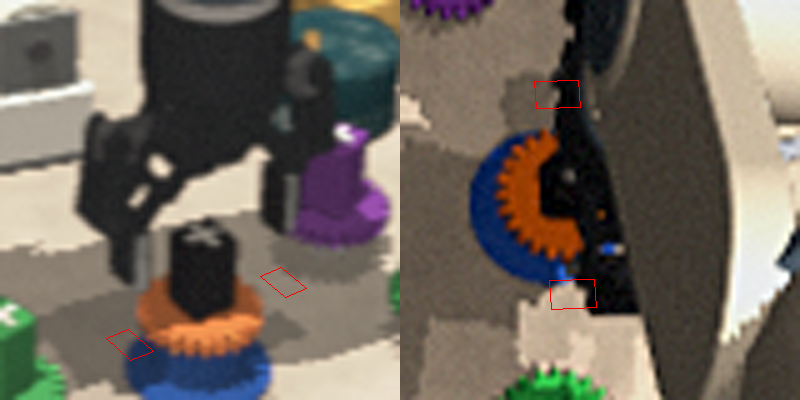

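Run:
```python
from h import *
p=np.array([597,-22,50.])
f=lambda p:np.r_[w2pix("scene",p),w2pix("top",p)]
J=np.array([f(p+10*e)-f(p) for e in np.eye(3)]).T/10; print(J.round(3))
print(np.linalg.lstsq(J,np.array([-.5,-11.8,8,.5]),rcond=None))
# start pose: fingertip region, compare with scene0 dark columns
A=cv2.imread("pics/top0.png"); cv2.imwrite("t0.png",A)
```

```text
[[ 0.329 -0.19   0.014]
 [-0.103 -0.206 -0.305]
 [ 0.012 -0.41   0.093]
 [-0.401 -0.031 -0.076]]
(array([-9.25327638, -9.12995831, 47.8366473 ]), array([0.05184124]), np.int32(3), array([0.55932733, 0.49516471, 0.27782164]))
```

carry_out:
  series:
    - [0,0,0,0,0,-0.2,-1]
    - [0,0,0,0,0,-0.32,1]
    - [0,0,0,0,0,-0.32,1]
    - [0,0,0,0,0,-0.32,1]
    - [0,0,0,0,0,-0.32,1]
    - [0,0,0,0,0,-0.32,1]
    - [0,0,0,0,0,-0.32,1]
    - [0,0,0,0,0,-0.32,1]
  force: 30

```text
clock: 5.3
eef_pos: [596.4, -21.8, 105.7]
tcp_rot: [-3.141, -0.0, 1.675]
contact_force: [-0.6, -0.4, 0.4]
opening: 0.001
grasp_force: 0.0
```

Run:
```python
from h import *
s=stack("scene",1).copy(); t=stack("top",1).copy(); S=r.sense(); print(S["clock"],S["eef_pos"],S["opening"])
out=[]
for cam,im,u,v in(("scene",s,357,225),("top",t,440,206)):
    h,k=40,5; c=crop(im,u,v,h,k)
    q=((w2pix(cam,S["eef_pos"])-[u-h,v-h]+.5)*k).astype(int); cv2.drawMarker(c,tuple(map(int,q)),(255,0,0),0,14,1)
    out.append(c)
cv2.imwrite("pics/c6.png",np.hstack(out)[:,:,::-1])
```

```text
5.4 [596.49677297 -21.87671461 105.89887709] 0.00039878856169087395
```

View pics/c6.png

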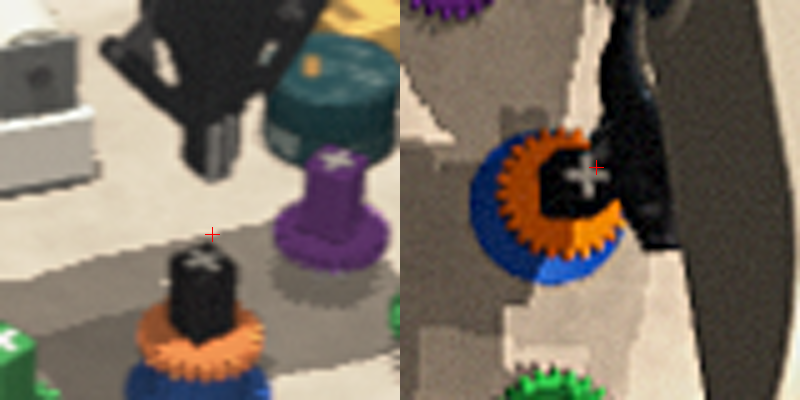

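carry_out:
  series:
    - [0,0,0,0.2,0,0,1]
    - [0,0,0,0.36,0,0.1,1]
    - [0,0,0,0.36,0,0.25,1]
    - [0,0,0,0.36,0,0.38,1]
    - [0,0,0,0.36,0,0.38,1]
    - [0,0,0,0.36,0,0.38,1]

```text
clock: 6.15
eef_pos: [587.9, 67.6, 12.0]
tcp_rot: [3.141, -0.0, 1.675]
contact_force: [-0.4, 0.3, -0.2]
opening: 0.003
grasp_force: 0.0
```

carry_out:
  series:
    - [0,0,0,0,0,0.02,1]
    - [0,0,0,0,0,0.03,1]
    - [0,0,0,0,0,0.04,1]
    - [0,0,0,0,0,0.04,1]

```text
clock: 6.65
eef_pos: [587.0, 67.6, 0.9]
tcp_rot: [-3.141, -0.0, 1.675]
contact_force: [-0.1, 1.1, 0.9]
opening: 0.002
grasp_force: 0.0
```

carry_out:
  series:
    - [0,0,0,0,0,0.012,1]
    - [0,0,0,0,0,0.02,1]
    - [0,0,0,0,0,0.02,1]

```text
clock: 7.02
eef_pos: [586.9, 67.6, -4.3]
tcp_rot: [-3.141, 0.0, 1.675]
contact_force: [0.5, 1.3, -0.7]
opening: 0.002
grasp_force: 0.0
```

Run:
```python
from h import *
s=stack("scene",1).copy(); t=stack("top",1).copy(); S=r.sense(); print(S["clock"],S["eef_pos"],S["contact_force"])
out=[]; h,k=40,5
for cam,im in(("scene",s),("top",t)):
    p=w2pix(cam,S["eef_pos"]);u,v=map(int,p.round()); c=crop(im,u,v,h,k)
    q=((p-[u-h,v-h]+.5)*k).astype(int); cv2.drawMarker(c,tuple(map(int,q)),(255,0,0),0,14,1); print(cam,p,u,v)
    out.append(c)
cv2.imwrite("pics/c7.png",np.hstack(out)[:,:,::-1])
```

```text
7.125 [587.12052087  67.65900808  -4.06694712] [-0.05917989  0.18545083  0.15498094]
scene [338.60387406 247.74577466] 339 248
top [393.44178039 208.33239155] 393 208
```

View pics/c7.png

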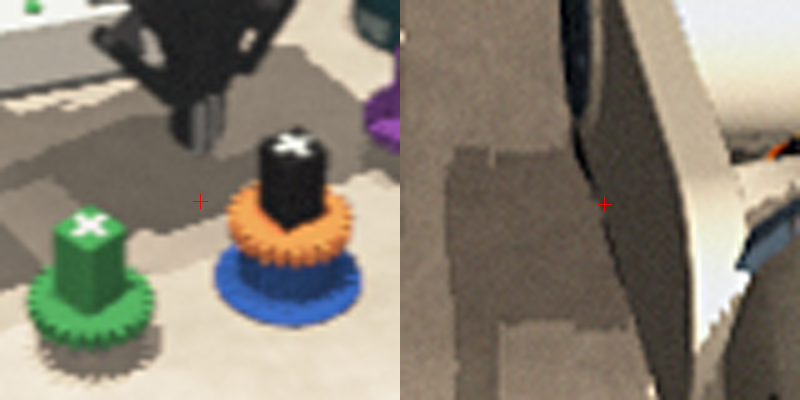

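Reading z is −4 mm with no contact, so the reported height is biased, as the images said. I'll keep feeling for the table.

carry_out:
  series:
    - [0,0,0,0,0,0.03,1]
    - [0,0,0,0,0,0.06,1]
    - [0,0,0,0,0,0.08,1]
    - [0,0,0,0,0,0.08,1]

```text
clock: 7.62
eef_pos: [586.6, 67.6, -24.7]
tcp_rot: [-3.14, 0.0, 1.675]
contact_force: [0.0, 0.0, 0.1]
opening: 0.001
grasp_force: 0.0
```

carry_out:
  series:
    - [0,0,0,0,0,0.012,1]
    - [0,0,0,0,0,0.024,1]
    - [0,0,0,0,0,0.024,1]

```text
clock: 8.0
eef_pos: [587.0, 67.6, -30.2]
tcp_rot: [-3.141, 0.0, 1.675]
contact_force: [-0.6, 0.0, -0.2]
opening: 0.0
grasp_force: 0.0
```

carry_out:
  series:
    - [0,0,0,0,0,0.012,1]
    - [0,0,0,0,0,0.02,1]

```text
clock: 8.25
eef_pos: [587.1, 67.6, -35.2]
tcp_rot: [-3.142, -0.0, 1.675]
contact_force: [-0.1, -0.4, -0.0]
opening: -0.0
grasp_force: 0.0
```

carry_out:
  series:
    - [0,0,0,0,0,0.012,1]
    - [0,0,0,0,0,0.016,1]

```text
clock: 8.5
eef_pos: [587.3, 67.7, -35.5]
tcp_rot: [-3.142, 0.0, 1.675]
contact_force: [-16.3, -2.4, 54.7]
opening: 0.001
grasp_force: 27.5
```

Table contact came at reported z ≈ −35.3, so true z = reported + 35. The picture is then consistent in x and y. Next: lift, open, and go over the knob.

```bash
python3 go.py 595.8 -20.5 90 96 595.8 -20.5 16 96
```

```text
{'clock': 8.5, 'qpos': [0.112, 0.604, 1.85, -0.0, 0.688, 0.008], 'eef_pos': [587.315, 67.653, -35.486], 'tcp_rot': [-3.142, 0.0, 1.675], 'contact_force': [-16.326, -2.411, 54.742], 'opening': 0.001, 'grasp_force': 27.5}
[-0.0, 0.0, -0.0001, -0.3542, -0.003, -0.5019]
[-0.0, 0.0, -0.0001, -0.3542, -0.003, -0.2059]
```

carry_out:
  series:
    - [0,0,0,0,0,-0.25,1]
    - [0,0,0,0,0,-0.5,-1]
    - [0,0,0,-0.2,-0.003,-0.52,-1]
    - [0,0,0,-0.354,-0.003,-0.52,-1]
    - [0,0,0,-0.354,-0.003,-0.52,-1]
    - [0,0,0,-0.354,-0.003,-0.52,-1]
    - [0,0,0,-0.354,-0.003,-0.52,-1]

```text
clock: 9.38
eef_pos: [595.4, -19.5, 90.7]
tcp_rot: [-3.141, -0.0, 1.676]
contact_force: [1.1, -0.2, -0.4]
opening: 0.995
grasp_force: 0.0
```

```bash
python3 go.py 595.8 -20.5 16 96
```

```text
{'clock': 9.375, 'qpos': [-0.035, 0.426, 1.786, 0.0, 0.93, -0.141], 'eef_pos': [595.351, -19.514, 90.704], 'tcp_rot': [-3.141, -0.0, 1.676], 'contact_force': [1.085, -0.216, -0.425], 'opening': 0.995, 'grasp_force': 0.0}
[-0.0002, -0.0001, 0.0001, -0.0042, 0.0015, 0.2988]
```

carry_out:
  series:
    - [0,0,0,-0.002,0,0.15,-1]
    - [0,0,0,-0.002,0,0.298,-1]
    - [0,0,0,-0.002,0,0.298,-1]
    - [0,0,0,-0.002,0,0.298,0]
    - [0,0,0,-0.002,0,0.298,1]
    - [0,0,0,-0.002,0,0.298,1]
    - [0,0,0,-0.002,0,0.298,1]
    - [0,0,0,-0.002,0,0.298,1]
  force: 50

```text
clock: 10.38
eef_pos: [596.5, -21.0, 17.7]
tcp_rot: [3.14, 0.0, 1.675]
contact_force: [-0.8, 0.7, 6.8]
opening: 0.324
grasp_force: 50.2
```

Knob gripped: the opening of 0.324 is about 27.5 mm. Lifting.

carry_out:
  series:
    - [0,0,0,0,0,-0.08,1]
    - [0,0,0,0,0,-0.16,1]
    - [0,0,0,0,0,-0.3,1]
    - [0,0,0,0,0,-0.44,1]
    - [0,0,0,0,0,-0.44,1]
    - [0,0,0,0,0,-0.44,1]

```text
clock: 11.12
eef_pos: [595.3, -20.9, 126.7]
tcp_rot: [3.141, 0.0, 1.675]
contact_force: [-0.5, -0.3, -1.4]
opening: 0.322
grasp_force: 49.5
```

```bash
python3 go.py 504.5 257.3 126 129
python3 - <<'E'
from h import *
s=stack("scene",1);cv2.imwrite("lift.png",s[:,:,::-1]); S=r.sense(); p=S["eef_pos"]+[0,0,35]
hsv=cv2.cvtColor(s,cv2.COLOR_RGB2HSV); m=cv2.inRange(hsv,(8,140,90),(22,255,255))
u,v=w2pix("scene",p-[0,0,20]).astype(int); m[:v-40]=0;m[v+40:]=0;m[:,:u-40]=0;m[:,u+40:]=0
n,l,st,ce=cv2.connectedComponentsWithStats(m);k=1+np.argmax(st[1:,4]);print(st[k],ce[k])
# predicted disc outline at knob center = tcp - offset
for dz in(-26,-16.5,-11): pass
c=p.copy(); zc=p[2]-52.7+44
for zz,n_ in((zc,"top"),(zc-10,"bot")):
    a=np.linspace(0,6.28,73);q=np.array([w2pix("scene",[c[0]+33*np.cos(t),c[1]+33*np.sin(t),zz]) for t in a]);print(n_,q.min(0).round(1),q.max(0).round(1))
E
```

```text
{'clock': 11.125, 'qpos': [-0.038, 0.381, 1.761, -0.0, 0.999, -0.142], 'eef_pos': [595.322, -20.944, 126.738], 'tcp_rot': [3.141, 0.0, 1.675], 'contact_force': [-0.474, -0.301, -1.43], 'opening': 0.322, 'grasp_force': 49.539}
[0.0, 0.0, -0.1835, 1.1447, -0.2455, 0.0029]
[347 212  25  14 205] [358.88780488 219.5902439 ]
top [345.8 209.3] [372.  223.8]
bot [345.7 212.6] [371.8 227.2]
```

carry_out:
  series:
    - [0,0,-0.05,0.2,-0.04,0,1]
    - [0,0,-0.1,0.4,-0.09,0,1]
    - [0,0,-0.15,0.6,-0.13,0,1]
    - [0,0,-0.1835,0.8,-0.17,0,1]
    - [0,0,-0.1835,1,-0.2145,0,1]
    - [0,0,-0.1835,1,-0.2145,0,1]
    - [0,0,-0.1835,1,-0.2145,0,1]

```text
clock: 12.05
eef_pos: [515.6, 221.8, 125.6]
tcp_rot: [-3.14, -0.0, 2.253]
contact_force: [-0.5, -1.3, -1.3]
opening: 0.321
grasp_force: 49.5
```

```bash
python3 go.py 504.5 257.3 75 129
```

```text
{'clock': 12.05, 'qpos': [0.404, 0.335, 1.835, -0.0, 0.974, -0.278], 'eef_pos': [515.619, 221.758, 125.553], 'tcp_rot': [-3.14, -0.0, 2.253], 'contact_force': [-0.529, -1.31, -1.341], 'opening': 0.321, 'grasp_force': 49.488}
[-0.0006, -0.0001, 0.0003, 0.1384, 0.0554, 0.2021]
```

carry_out:
  series:
    - [0,0,0,0.138,0.055,0.05,1]
    - [0,0,0,0.138,0.055,0.2,1]
    - [0,0,0,0.138,0.055,0.2,1]
    - [0,0,0,0.138,0.055,0.2,1]
    - [0,0,0,0.138,0.055,0.2,1]

```text
clock: 12.68
eef_pos: [506.4, 257.3, 77.8]
tcp_rot: [3.14, 0.0, 2.251]
contact_force: [-0.2, 0.3, -1.2]
opening: 0.322
grasp_force: 49.5
```

```bash
python3 go.py 504.5 257.3 66 129
python3 - <<'E'
from h import *
s=stack("scene",3); t=stack("top",1); S=r.sense(); p=S["eef_pos"]+[0,0,35]
out=[];h,k=40,5
for cam,im in(("scene",s),("top",t)):
    q0=w2pix(cam,p-[0,0,20]);u,v=map(int,q0.round()); v+=5*(cam=="scene"); c=crop(im,u,v,h,k)
    def ring(x,y,z,R,col):
        a=np.linspace(0,6.28,73);q=np.array([w2pix(cam,[x+R*np.cos(t),y+R*np.sin(t),z]) for t in a])
        cv2.polylines(c,[np.int32((q-[u-h,v-h]+.5)*k)],True,col,1)
    zd=S["eef_pos"][2]-7.7
    ring(p[0],p[1],zd+24,33,(255,0,0)); ring(504.5,257.3,54,24,(0,0,255)); ring(p[0],p[1],zd,13,(0,255,0))
    out.append(c)
cv2.imwrite("pics/c8.png",np.hstack(out)[:,:,::-1])
E
```

```text
{'clock': 12.675, 'qpos': [0.468, 0.405, 1.857, -0.0, 0.877, -0.212], 'eef_pos': [506.383, 257.333, 77.773], 'tcp_rot': [3.14, 0.0, 2.251], 'contact_force': [-0.192, 0.314, -1.249], 'opening': 0.322, 'grasp_force': 49.517}
[0.0006, 0.0001, -0.0003, 0.0047, -0.006, 0.0471]
```

View pics/c8.png

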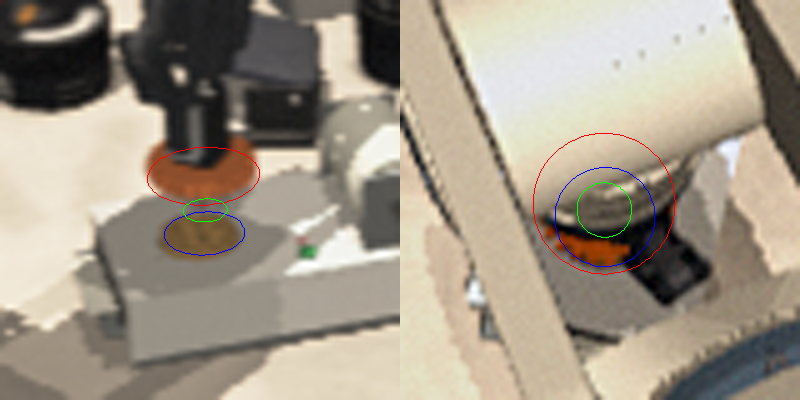

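Run:
```python
from h import *
from scipy.optimize import minimize
def hullc(pts): return cv2.convexHull(np.float32(pts).reshape(-1,1,2))
def circ(x,y,z,R,n=72):
    a=np.linspace(0,2*np.pi,n);return np.array([w2pix("scene",[x+R*np.cos(t),y+R*np.sin(t),z]) for t in a])
S=r.sense(); p=S["eef_pos"]; zd=p[2]-7.7
s=stack("scene",5).astype(float)
# gear: orange-ness in shade; use R/B ratio
def prof(im,x,y,z0,z1,R,use=None):
    q=np.vstack([circ(x,y,z0,R),circ(x,y,z1,R)]);hl=cv2.convexHull(np.float32(q))[:,0];h=24;u0,v0=U
    S_=8;m=np.zeros((2*h*S_,)*2,np.uint8);cv2.fillConvexPoly(m,np.int32(np.round(((hl-[u0-h,v0-h]+.5)*S_-.5)*16)),255,shift=4)
    return cv2.resize(m,(2*h,2*h),interpolation=cv2.INTER_AREA)/255.
def sat(im,U,h=24):
    c=im[U[1]-h:U[1]+h,U[0]-h:U[0]+h];return np.clip((c[...,0]-c[...,2])/(c.max(2)+20),0,.55)/.55
def run(im,x0,y0,z0,z1,R,rowmin):
    global U;U=tuple(w2pix("scene",[x0,y0,z0]).round().astype(int));g=sat(im,U);rows=np.arange(48)+U[1]-24;cut=w2pix("scene",[x0,y0,z1])[1]+rowmin
    W=((rows>cut)&(rows<cut+14))[:,None]*np.ones((1,48))
    def f(q):
        m=cv2.GaussianBlur(prof(im,q[0],q[1],z0,z1,R),(0,0),.6);A=(m-(W*m).sum()/W.sum());B=g-(W*g).sum()/W.sum()
        return -(W*A*B).sum()/np.sqrt((W*A*A).sum()*(W*B*B).sum())
    o=minimize(f,[x0,y0],method="Nelder-Mead",options=dict(initial_simplex=[[x0-4,y0-4],[x0+5,y0],[x0,y0+5]]));return o.x.round(2),round(o.fun,3)
s0=cv2.imread("scene.png")[:,:,::-1].astype(float)
print("hub",run(s0,504,257,50,54,24,-6)); print("tcp",p.round(2))
for R in(32,33): print("gear",R,run(s,p[0],p[1],zd+24,zd+34,R,0))
b=cv2.imread("scene.png")[:,:,::-1].astype(float)
for R in(32,33): print("gear in stand",R,run(b,596,-20.5,34,44,R,0))
```

```text
hub (array([501.36, 258.7 ]), np.float64(-0.965))
tcp [505.76 257.6   77.25]
gear 32 (array([505.6 , 261.91]), np.float64(-0.854))
gear 33 (array([506.31, 263.11]), np.float64(-0.853))
gear in stand 32 (array([594.81, -17.34]), np.float64(-0.895))
gear in stand 33 (array([595.3 , -16.42]), np.float64(-0.897))
```

```bash
python3 go.py 502 255.6 63 129
```

```text
{'clock': 13.125, 'qpos': [0.469, 0.407, 1.858, -0.0, 0.876, -0.212], 'eef_pos': [505.272, 257.636, 76.592], 'tcp_rot': [3.141, 0.0, 2.252], 'contact_force': [-0.786, -0.158, -1.038], 'opening': 0.325, 'grasp_force': 49.517}
[0.0, 0.0, 0.0001, 0.0019, -0.0153, 0.0544]
```

carry_out:
  series:
    - [0,0,0,0.002,-0.0153,0.02,1]
    - [0,0,0,0.002,-0.0153,0.045,1]
    - [0,0,0,0.002,-0.0153,0.054,1]
    - [0,0,0,0.002,-0.0153,0.054,1]
    - [0,0,0,0.002,-0.0153,0.062,1]
    - [0,0,0,0.002,-0.0153,0.07,1]
    - [0,0,0,0.002,-0.0153,0.07,1]

```text
clock: 14.0
eef_pos: [501.9, 255.5, 58.8]
tcp_rot: [-3.141, -0.0, 2.252]
contact_force: [0.2, -0.2, -1.5]
opening: 0.317
grasp_force: 49.5
```

carry_out:
  series:
    - [0,0,0,0,0,0.008,1]
    - [0,0,0,0,0,0.016,1]
    - [0,0,0,0,0,0.016,1]

```text
clock: 14.38
eef_pos: [501.9, 255.5, 54.8]
tcp_rot: [-3.141, -0.0, 2.252]
contact_force: [0.7, 0.6, -0.5]
opening: 0.322
grasp_force: 49.5
```

carry_out:
  series:
    - [0,0,0,0,0,0.008,1]
    - [0,0,0,0,0,0.016,1]
    - [0,0,0,0,0,0.016,1]

```text
clock: 14.75
eef_pos: [501.9, 255.5, 50.8]
tcp_rot: [-3.141, -0.0, 2.252]
contact_force: [-0.2, -0.6, -0.5]
opening: 0.32
grasp_force: 49.5
```

carry_out:
  series:
    - [0,0,0,0,0,0.008,1]
    - [0,0,0,0,0,0.012,1]
    - [0,0,0,0,0,0.012,1]

```text
clock: 15.12
eef_pos: [502.1, 255.6, 48.2]
tcp_rot: [3.141, 0.0, 2.252]
contact_force: [-1.8, -0.3, 3.3]
opening: 0.319
grasp_force: 50.1
```

Pin touched at the expected height, with the stem in the slots. Pressing home with a firmer grip.

carry_out:
  series:
    - [0,0,0,0,0,0.008,1]
    - [0,0,0,0,0,0.016,1]
    - [0,0,0,0,0,0.024,1]
    - [0,0,0,0,0,0.03,1]
    - [0,0,0,0,0,0.03,1]
  force: 90

```text
clock: 15.75
eef_pos: [502.2, 255.7, 40.6]
tcp_rot: [3.141, 0.0, 2.252]
contact_force: [-2.1, -0.9, 7.1]
opening: 0.314
grasp_force: 88.5
```

carry_out:
  series:
    - [0,0,0,0,0,0.006,1]
    - [0,0,0,0,0,0.01,1]
    - [0,0,0,0,0,0.01,1]

```text
clock: 16.12
eef_pos: [502.2, 255.6, 38.3]
tcp_rot: [3.141, 0.0, 2.252]
contact_force: [-1.1, -1.9, 8.7]
opening: 0.314
grasp_force: 88.7
```

carry_out:
  series:
    - [0,0,0,0,0,0.004,1]
    - [0,0,0,0,0,0.006,1]
    - [0,0,0,0,0,0.006,1]

```text
clock: 16.5
eef_pos: [502.2, 255.7, 37.7]
tcp_rot: [3.141, 0.0, 2.252]
contact_force: [-4.5, -1.4, 18.5]
opening: 0.314
grasp_force: 90.5
```

carry_out:
  series:
    - [0,0,0,0,0,0.002,1]
    - [0,0,0,0,0,0.002,1]
    - [0,0,0,0,0,0.002,1]
    - [0,0,0,0,0,0.002,1]

```text
clock: 17.0
eef_pos: [502.3, 255.7, 37.7]
tcp_rot: [3.141, 0.0, 2.252]
contact_force: [-6.4, -2.3, 26.1]
opening: 0.318
grasp_force: 91.3
```

Run:
```python
from rig import r
s=r.sense(); print(s["eef_pos"],s["contact_force"],s["wrist_torque"],s["clock"]); print(r.sign_off())
```

```text
[502.27797905 255.6916787   37.68172048] [-6.35812551 -2.28483753 26.0741415 ] [-0.64211312  1.11044884 -0.01519884] 17.0
the job is handed in; nothing more can be done
None
```

The orange gear is meshed in the hub and pressed home: it stopped at the expected full depth with 26 N on the tool. I handed the job in at 17.0 s, still gripping it; no pass/fail verdict came back.

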